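# Tuck a sealing strip under the cover leaf and hold it pressed

### The arm

A 6-joint arm with a two-finger parallel gripper is mounted at the origin on a cart in front of the work surface, level with it; the furniture and walls round the work are solid. World frame = base frame: x ahead of the robot, y to its left, z up, the work surface at z = 0. Lengths are in m, angles in degrees, forces in N, time in s.
With the tool pointing down it reaches from about 0.35 to 0.875 m from the base axis. Payload 4.2 kg.
Tool frame: the origin (TCP) lies on the centre line of the jaws, within the pads' length; the fingertips stand 25 mm ahead of it and the grasp point (between the pads) lies 6 mm ahead of it; z points along the fingers, y is the line along which they close (so a half turn about z gives the same grasp; the last joint's range is limited). The gripper opens to 87 mm and grips with 3 to 60 N. Pads are 19 mm wide; open, the fingers measure 117 mm over their backs; the gripper's body (75 mm by 190 mm) begins 51 mm behind the grasp point.
Start: joints at [80.019, 22.042, 0.453, 0, -68.411, -14.817], TCP at [0.262, 0.567, 0.248] pointing down, gripper open.
Joint ranges: [-179.83, 179.83], [-69.29, 118.12], [-61.27, 80.66], [-181.25, 117.63], [-171.15, -9.14], [-177.46, 177.46]. Speed limits (degrees/s): [159.86, 159.86, 180, 180, 180, 180].

### API

Orientations are given as a 3x3 rotation matrix whose columns are the frame's x, y, z axes.
In Python, from station import r gives the robot as it stands.
- The arm moves only by the tool move_arm, never from a script. Its argument "series" is a list of rows, each an object with "grip": the opening, from 0 (shut) to 1 (fully open); "xyz": the shift along the tool's x, y, z in mm, a list of three; "angular": the turn, a rotation vector about the tool's x, y, z in rad, a list of three. A call has 1 to 10 rows; each row is the pose to reach, as a shift and turn from the pose commanded when the call began, along the tool's axes at that moment; what a row does not reach only later rows make up. A row lasts 1/10 s, in which the tool goes at most 50 mm and 8.59 degrees, less where a joint would pass 70% of its speed; a pose out of reach is approached as far as the arm can. A call with a gripper value outside its range is refused whole. The fingers move at their own pace and stop on an object; the grip force is fixed at half the most. Time passes only in rows, so rows that repeat a pose let the fingers close. It gives the time, the measured TCP pose, the force, the opening and the grip force at its end, in the units of the state.
- r.sense(): the state, without advancing time (a new reading comes with each control period).
- r.capture(name): name is "scene" or "top"; returns a dict with "img" (420x560x3 uint8, red, green, blue), "camera_matrix" (3x3 intrinsics, pixels), "rvec" (rotation vector, rad) and "tvec" (3), from world to camera coordinates, as OpenCV has them. Camera axes: x right, y down, z forward; pixel columns grow to the right and rows downward; lengths in m; the calibration is good to about 2 mm. A picture is of the moment at which its call begins. There is no depth.
- r.finish_job(): hands the job in; it is judged then, once.
The state is a dict: "time_s": time; "joints": joint angles; "joint_velocities": joint speeds; "effort": joint torques, N m; "tcp_pos": TCP position; "ee_rot": TCP orientation; "wrist_force": force on the tool from outside, world axes, zero at the start; "moment": the same for the moment, N m; "gripper_width": opening from 0.0 (shut) to 1.0 (fully open); "gripper_force": force on a finger pad.
Only numpy, scipy, OpenCV 4.12 (cv2) and the standard library are available. Lean on these libraries where they do the work, as an engineer would, in place of code of your own. Each camera call takes 0.05 s, during which the arm holds its last target. There are 200 camera calls.

### The job

The sliding gate stands in front of the mouth of the low detector housing: slide it by its knob along its rail to the end stop on the left (as seen looking into the mouth), clear of the mouth. Then take the loose flat strip by its upright grip bar, lay it on the housing's deck and tuck its plain edge (the end farther from the bar) under the hinged cover leaf, square to it and centred, until it meets the stop inside, without lifting the leaf. Finish still holding the strip, pressed firmly flat against the deck, as for a glue joint, and leave the loupe, the vial and the tape roll where they stand.

Things in the scene. Friction and masses are not known exactly. Their poses are not given: they have to be found in the camera images.
- fixture: Fixed detector housing on its base plate (deck). Origin at table height below the middle of the leaf's front lip; +x into the mouth, +y left, z up. Housing x 60 to 122, y -78 to 158, top z 40 mm; rail along y on it at x 85; rail end stops at y 138 and -58, tops at z 58. Two cheeks beside the leaf, inner faces at y +-63, tops at z 30.
- deck: The housing's flat steel base plate, 10 mm thick (top at z 10), part of it: same origin and axes as the fixture; x -120 to 125, y -88 to 168 mm. Its front apron (x -120 to 0) is bare. The strip is pressed on it.
- mouth (a point): Point on the deck's top below the middle of the leaf's front lip; axes as the fixture: +x into the mouth, +y left, z up. Under the leaf, at x 32 mm, stands the stop: a fixed bar across the whole width, 6 mm high over the deck.
- gate (a joint): Position in m of the gate carriage along the rail, growing to the left (fixture +y); at 0 its blade stands before the middle of the mouth. Range -0.03 to 0.11; 0.11 is against the left end stop. It slides with about 1.5 N of friction and stays where it is left.
- gate_knob (a point): Middle of the top of the gate's black upright round knob: 20 mm in diameter from z 63 to 90 mm over the table, on a saddle 34 x 40 mm (top z 58), 85 mm behind the lip. From the saddle an arm 16 mm wide (z 47 to 53) runs forward over the leaf to a blade 36 mm wide, 5 mm thick, that hangs 18 mm before the lip down to 3 mm over the deck.
- leaf (a joint): Angle in rad of the hinged cover leaf, 0 lying down (its rest, on its own stop), growing as its front lip rises (0.1 rad is 6 mm). It weighs about 100 g and swings freely.
- leaf_lip (a point): Middle of the leaf's front lip. The leaf is 118 mm wide (y), 63 mm from hinge to lip, 4 mm thick; its flat underside lies 7 mm over the deck, and the front 8 mm turn up a little to a lead-in.
- strip: Loose flat aluminium strip, 117 (x) x 70 (y) x 4 mm, about 150 g, flat on the thin bench mat (top z 2.4 mm) right of the housing. Across it stands a grip bar 12 mm thick (x), 50 mm long (y), its top 34 mm above the strip's underside. Origin: underside, below the middle of the bar; +x to the plain edge to be tucked, 86 mm away (other end 31 mm away); z up.
- strip_edge (a point): Middle of the strip's plain edge, the 70 mm wide end farther from the bar (x +86 mm of the strip), at its underside.
- loupe: Black loupe, 36 mm in diameter and 48 mm high, standing behind the housing's right end; origin at its underside. Leave alone.
- vial_amber: Amber vial with black cap, 23 mm in diameter and 52 mm high, standing at the left of the deck; origin at its underside. Leave alone.
- tape_roll: Roll of tape, 62 mm in diameter and 14 mm high, lying behind the housing; origin at its underside. Leave alone.
There are look-alikes about, which are no part of the job. What is shaped like the strip but orange is not meant.

How it is judged (in metres and radians):
On the way, in this order (a step that is already met when the one before it is completed fails the run):
1. the gate is at its left end stop (value of joint gate above 0.105 m), for 0.2 s.
2. the strip's edge is tucked under the leaf, up to the stop (value of joint gate above 0.105 m and x of strip_edge in the frame of mouth above 0.026 m and y of strip_edge in the frame of mouth between -0.015 and 0.015 m and z of strip_edge in the frame of mouth below 0.004 m and angle between the x axis of strip and the x axis of fixture, either way round below 0.1 rad), for 0.2 s.
At the end, for the whole second after the job is handed in: Gate within 5 mm of its left stop; strip edge at least 26 mm behind the lip (stop at 32), within 15 mm of centre, square within 0.1 rad, under 4 mm over the deck, flat within 0.04 rad; leaf down (under 0.04 rad); fingers on the strip (over 2 N), pressing it on the deck with over 5 N (all of step 2 and value of joint leaf below 0.04 rad and angle between strip's own z axis and vertical below 0.04 rad and contact force between strip and deck above 5 N and contact force between the fingers and strip above 2 N); the arm keeps its last pose, push and grip.
It fails at once if the leaf is lifted by more than 0.08 rad (5 mm at its lip) (value of joint leaf above 0.08 rad).
It fails at once if the loupe, the vial or the tape roll is moved by more than 30 mm (distance of any of loupe, vial_amber, tape_roll from where it was at the start of the episode above 0.03 m).
It also fails if it takes over 56 s, if anything falls off the work surface, if the arm or the gripper's body presses on something with over 40 N, if the wrist force passes 120 N, or if a joint passes its speed limit or range.

## Working session

There is one attempt and no reset: what is moved stays moved. The work goes in short steps, Python scripts to look and compute and a tool call to move; the robot and the scene stay as the last step left them, time stands still between calls to the robot, and variables do not carry over. Pictures are saved under pics/ and viewed, at most 10 in all, crops included, and the job is handed in when it is done.

Besides the shell and the picture viewer there is one more tool, called after "Call:" as a command line: name --argument value ..., lists and objects as JSON in quotes. move_arm: Moves the arm, as the interface text tells. Its arguments: {"type":"object","properties":{"series":{"type":"array"}},"required":["series"]}

```bash
mkdir -p pics; ls; cat > h.py <<'E'
import numpy as np, cv2
from station import r
def cam(n):
    c=r.capture(n); return c
def save(c,f,crop=None,s=1):
    im=c["img"][:,:,::-1]
    if crop: x0,y0,x1,y1=crop; im=im[y0:y1,x0:x1]
    cv2.imwrite("pics/"+f,cv2.resize(im,None,fx=s,fy=s,interpolation=cv2.INTER_CUBIC))
def ray(c,px):
    K=np.array(c["camera_matrix"]);R=cv2.Rodrigues(np.array(c["rvec"],float))[0];t=np.array(c["tvec"],float).ravel()
    d=R.T@np.linalg.solve(K,[px[0],px[1],1.]); return -R.T@t,d
def onz(c,px,z):
    o,d=ray(c,px); return o+d*(z-o[2])/d[2]
def tri(c1,p1,c2,p2):
    o1,d1=ray(c1,p1);o2,d2=ray(c2,p2)
    s=np.linalg.lstsq(np.c_[d1,-d2],o2-o1,rcond=None)[0]
    a=o1+d1*s[0];b=o2+d2*s[1]; return (a+b)/2,np.linalg.norm(a-b)
def proj(c,P):
    return cv2.projectPoints(np.array(P,float).reshape(-1,1,3),np.array(c["rvec"],float),np.array(c["tvec"],float),np.array(c["camera_matrix"],float),None)[0].reshape(-1,2)
E
python3 - <<'E'
from h import *
import pickle
np.set_printoptions(precision=4,suppress=True)
for n in ["scene","top"]:
    c=cam(n); save(c,n+"0.png",s=1.42); pickle.dump(c,open(n+"0.pkl","wb")); print(n,ray(c,(280,210)))
s=r.sense(); print(s)
E
```

```text
pics
scene (array([ 0.0782, -0.7539,  0.684 ]), array([ 0.4592,  0.7124, -0.5308]))
top (array([0.5454, 0.0679, 1.3367]), array([ 0.0548,  0.0258, -0.9984]))
{'time_s': 0.1, 'joints': array([ 80.0204,  22.0859,   0.387 ,  -0.0245, -68.4121, -14.8179]), 'joint_velocities': array([ 0.0166, -0.1276,  0.2015,  0.0285, -0.0417,  0.0456]), 'effort': array([ -0.0005, -39.1691,  18.7934,   4.2319,   0.0135,  -0.0001]), 'tcp_pos': array([0.2619, 0.5669, 0.2466]), 'ee_rot': array([[ 0.9077, -0.4196, -0.0007],
       [-0.4196, -0.9077, -0.0018],
       [ 0.0001,  0.002 , -1.    ]]), 'wrist_force': array([-0.3247,  0.3578,  0.6332]), 'moment': array([-0.0157, -0.0392, -0.0047]), 'gripper_force': 0.0, 'gripper_width': 0.9988702741268864}
```

View pics/scene0.png

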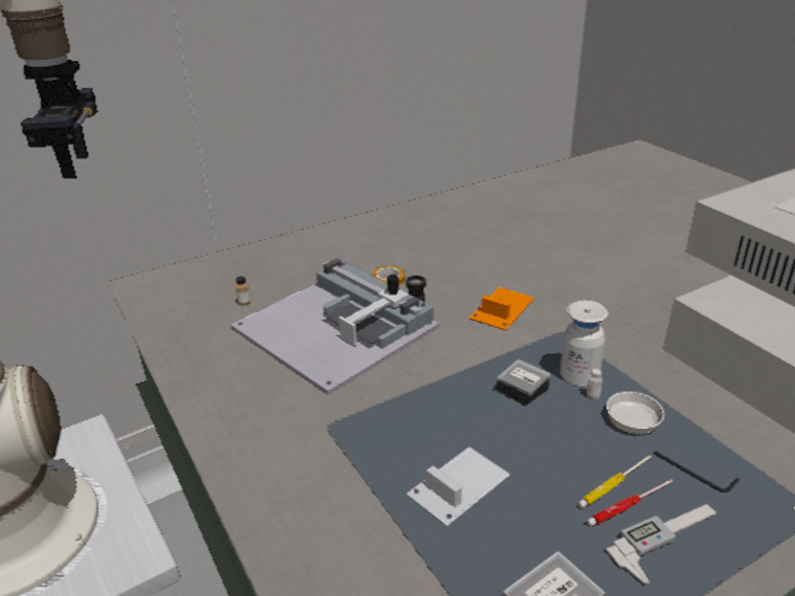

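View pics/top0.png

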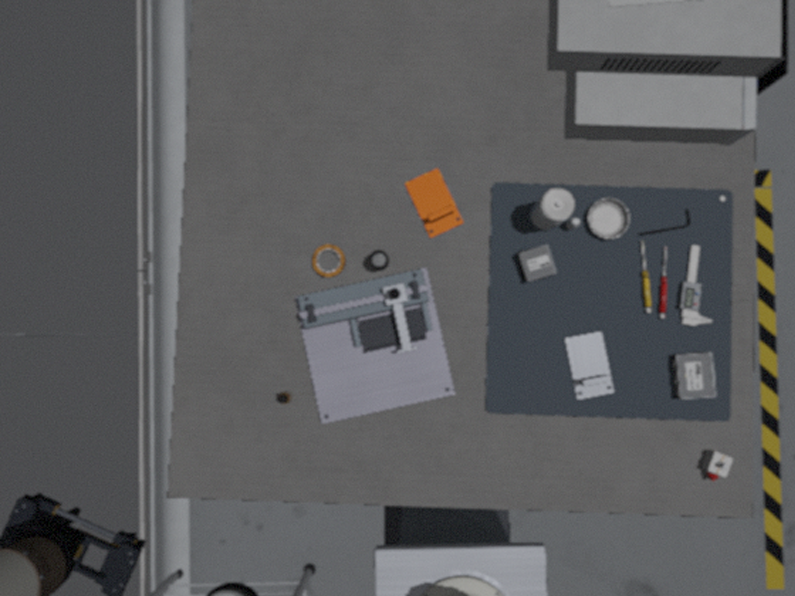

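The pictures show the candidates for the strip: the pale aluminium plate with a bar (scene ≈(458,485), top ≈(588,365)) and the orange look-alike (scene ≈(502,308), top ≈(435,203)). The grey boxes, at top ≈(537,263) and (695,375), have no bar. I choose the pale plate on the mat. The black knob is at scene ≈(393,283), top ≈(397,293). I'll check these in a close crop.

```bash
python3 - <<'E'
from h import *
import pickle
np.set_printoptions(precision=4,suppress=True)
S=pickle.load(open("scene0.pkl","rb"));T=pickle.load(open("top0.pkl","rb"))
def cr(c,x,y,w,h,s): return cv2.resize(c["img"][y:y+h,x:x+w,::-1],None,fx=s,fy=s,interpolation=cv2.INTER_CUBIC)
a=cr(T,205,185,120,115,3.3); b=cr(T,392,228,48,57,5); d=cr(S,155,175,160,105,2.4); e=cr(S,280,310,85,60,4)
out=np.zeros((600,800,3),np.uint8)
for im,(x,y) in ((a,(0,0)),(b,(420,0)),(d,(0,345)),(e,(400,345))):
    h,w=im.shape[:2]; h=min(h,600-y); w=min(w,800-x); out[y:y+h,x:x+w]=im[:h,:w]
cv2.imwrite("pics/crops.png",out)
# strip masks on mat, deck by colour
def big(m,roi):
    x,y,w,h=roi; z=np.zeros_like(m); z[y:y+h,x:x+w]=m[y:y+h,x:x+w]
    cs,_=cv2.findContours(z,cv2.RETR_EXTERNAL,cv2.CHAIN_APPROX_NONE); return max(cs,key=cv2.contourArea)
for n,c,roi in (("top",T,(385,222,60,70)),("scene",S,(270,300,110,80))):
    g=cv2.cvtColor(c["img"],cv2.COLOR_RGB2GRAY); k=big(((g>110)*255).astype(np.uint8),roi)
    print(n,"strip area",cv2.contourArea(k),cv2.approxPolyDP(k,3,True).reshape(-1,2).tolist(), cv2.minAreaRect(k))
i=T["img"]; print("deck px",i[270,270],i[230,230],"table",i[320,200])
hsv=cv2.cvtColor(i,cv2.COLOR_RGB2HSV); print(hsv[270,270],hsv[320,200])
for n,c,roi in (("top",T,(205,185,120,115)),("scene",S,(155,175,160,105))):
    g=cv2.cvtColor(c["img"],cv2.COLOR_RGB2HSV); k=big(((((g[...,0]>118)&(g[...,0]<160)&(g[...,2]>110)))*255).astype(np.uint8),roi)
    print(n,"deck",cv2.contourArea(k),cv2.approxPolyDP(cv2.convexHull(k),2,True).reshape(-1,2).tolist())
E
```

```text
top strip area 1103.5 [[422, 233], [398, 238], [403, 266], [412, 266], [405, 272], [408, 281], [432, 275]] ((414.72332763671875, 256.8387756347656), (45.18731689453125, 26.95163345336914), 78.40782928466797)
scene strip area 1752.5 [[330, 314], [310, 329], [300, 331], [320, 346], [319, 356], [296, 339], [286, 347], [315, 370], [358, 335]] ((321.2425842285156, 339.0742492675781), (40.24578094482422, 64.59025573730469), 50.71058654785156)
deck px [131 132 142] [128 128 139] table [96 95 95]
[117  20 142] [ 0  3 96]
top deck 4771.5 [[299, 188], [320, 277], [227, 298], [213, 232]]
scene deck 3845.5 [[308, 227], [308, 230], [232, 277], [163, 229], [221, 200]]
```

View pics/crops.png

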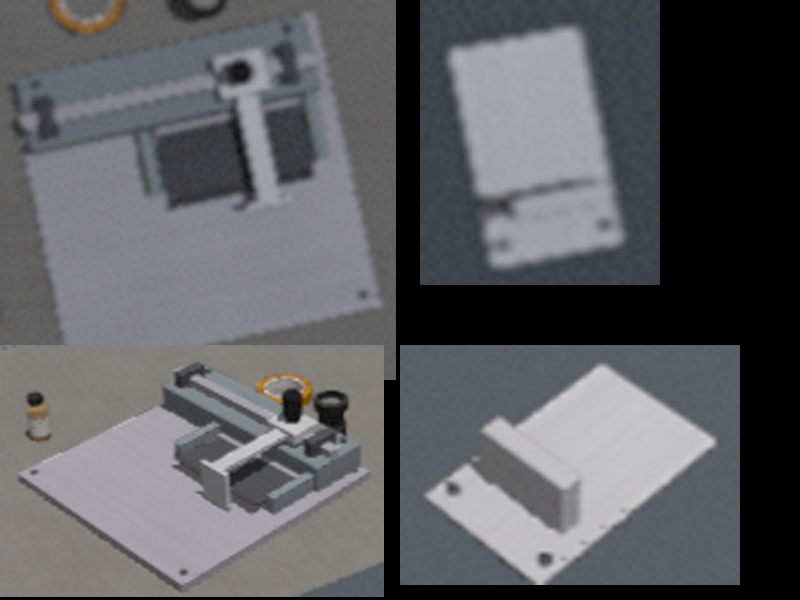

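The crop confirms the choice: a pale aluminium plate with an upright bar near its near end, and a black knob on the gate saddle right of the mouth's middle. Next, the positions.

```bash
python3 - <<'E'
from h import *
import pickle
np.set_printoptions(precision=4,suppress=True)
S=pickle.load(open("scene0.pkl","rb"));T=pickle.load(open("top0.pkl","rb"))
q=lambda x0,y0,u,v,s:(x0+(u+.5)/s-.5,y0+(v+.5)/s-.5)
tri_=lambda a,b:tri(S,a,T,b)
print("deck FR",tri_((232,277),(320,277)),"FL",tri_((163,229),(227,298)))
print("strip plainR",tri_((358,335),(422,233)),"plainL",tri_((330,314),(398,238)),"barR",tri_((315,370),(432,275)),"barL",tri_((286,347),(408,281)))
print("knob",tri_(q(155,175,291,394-345,2.4),q(205,185,239,70,3.3)))
for n,c,L in (("scene",S,[(358,335),(330,314),(286,347),(315,370)]),("top",T,[(422,233),(398,238),(408,281),(432,275)])):
    P=np.array([onz(c,p,.0064) for p in L]); ctr=P.mean(0); ax=(P[:2].mean(0)-P[2:].mean(0)); print(n,"strip ctr",ctr,"len",np.linalg.norm(ax),"yaw",np.degrees(np.arctan2(ax[1],ax[0])),"w",np.linalg.norm(P[0]-P[1]),"origin",ctr-ax/np.linalg.norm(ax)*.0275)
for n,c,L in (("top",T,[(320,277),(227,298),(299,188)]),("scene",S,[(232,277),(163,229),(308,228.5)])):
    P=np.array([onz(c,p,.010) for p in L]); yv=P[1]-P[0]; xv=P[2]-P[0]
    a=np.arctan2(-yv[0],yv[1]); b=np.arctan2(xv[1],xv[0]); th=(a+b)/2; ex=np.array([np.cos(th),np.sin(th)]);ey=np.array([-ex[1],ex[0]])
    # corners: FR(-120,-88) FL(-120,168) BR(125,-88)
    M=np.array([[-.12,-.088],[-.12,.168],[.125,-.088]]); O=P[:,:2].mean(0)-M.mean(0)@np.array([ex,ey])
    print(n,"sizes",np.linalg.norm(yv),np.linalg.norm(xv),"yaws",np.degrees([a,b]),"O",O,"resid",P[:,:2]-(O+M@np.array([ex,ey])))
    k=O; 
    print(" knob guess g: ",)
# bar top corners scene
B=[q(280,310,u-400,v-345,4) for u,v in ((483,431),(498,418),(580,486),(563,496))]
P=np.array([onz(S,p,.0364) for p in B]);print("bar top corners",P,P.mean(0))
E
```

```text
deck FR (array([ 0.4371, -0.0001,  0.0024]), np.float64(0.0019029541854035598)) FL (array([0.3879, 0.2496, 0.0071]), np.float64(6.0435505532789905e-05))
strip plainR (array([ 0.5461, -0.2774,  0.    ]), np.float64(2.270541442363427e-05)) plainL (array([ 0.5343, -0.2108,  0.0068]), np.float64(0.0007062077176690639)) barR (array([ 0.4329, -0.298 ,  0.0031]), np.float64(0.0013390065250395429)) barL (array([ 0.4191, -0.2321,  0.0088]), np.float64(0.0018004904493899548))
knob (array([0.6242, 0.1077, 0.0868]), np.float64(0.0011480181867051637))
scene strip ctr [ 0.4815 -0.2555  0.0064] len 0.11446862814198841 yaw 9.467246767644845 w 0.07186064572304872 origin [ 0.4544 -0.26    0.0064]
top strip ctr [ 0.4835 -0.2544  0.0064] len 0.11569405638591511 yaw 10.916586999552132 w 0.06561789583543791 origin [ 0.4565 -0.2596  0.0064]
top sizes 0.25324060739824844 0.24396677022862504 yaws [11.0853 11.5738] O [0.5374 0.11  ] resid [[-0.0001  0.0006]
 [ 0.0015 -0.0019]
 [-0.0013  0.0014]]
 knob guess g: 
scene sizes 0.25867760177119614 0.2406417455606956 yaws [10.5434 12.354 ] O [0.5336 0.1032] resid [[ 0.0005 -0.0021]
 [ 0.004   0.0013]
 [-0.0045  0.0008]]
 knob guess g: 
bar top corners [[ 0.4455 -0.2375  0.0364]
 [ 0.4554 -0.235   0.0364]
 [ 0.4604 -0.2871  0.0364]
 [ 0.4512 -0.2873  0.0364]] [ 0.4531 -0.2617  0.0364]
```

```bash
cat >> h.py <<'E'
from scipy.spatial.transform import Rotation as Ro
def go(xyz,yaw,tilt=None):
    """shift/turn in tool axes to reach world xyz with tool x-axis at yaw deg, pointing down"""
    s=r.sense(); R=s["ee_rot"]; a=np.radians(yaw)
    G=np.array([[np.cos(a),np.sin(a),0],[np.sin(a),-np.cos(a),0],[0,0,-1]])
    print("mm",np.round(R.T@(np.array(xyz)-s["tcp_pos"])*1000,1),"rot",np.round(Ro.from_matrix(R.T@G).as_rotvec(),3),"yaw",np.degrees(np.arctan2(R[1,0],R[0,0])).round(2),"pos",s["tcp_pos"].round(4),"t",s["time_s"],"F",s["wrist_force"].round(1))
E
python3 -c "
from h import *
go((.624,.108,.17),11.3)"
```

```text
mm [521.2 264.5  77.2] rot [ 0.002  0.001 -0.63 ] yaw -24.81 pos [0.2619 0.5669 0.2466] t 0.1 F [-0.3  0.4  0.6]
```

Call:
move_arm --series '[{"grip":1,"xyz":[100,50,0],"angular":[0,0,-0.12]},{"grip":1,"xyz":[200,100,10],"angular":[0,0,-0.25]},{"grip":1,"xyz":[300,150,25],"angular":[0,0,-0.4]},{"grip":1,"xyz":[400,200,50],"angular":[0,0,-0.5]},{"grip":1,"xyz":[521,264,77],"angular":[0,0,-0.63]},{"grip":1,"xyz":[521,264,77],"angular":[0,0,-0.63]},{"grip":1,"xyz":[521,264,77],"angular":[0,0,-0.63]},{"grip":1,"xyz":[521,264,77],"angular":[0,0,-0.63]},{"grip":1,"xyz":[521,264,77],"angular":[0,0,-0.63]},{"grip":1,"xyz":[521,264,77],"angular":[0,0,-0.63]}]'

```text
time_s: 1.1
tcp_pos: [0.5694, 0.1782, 0.1845]
ee_rot: [[0.981, 0.196, -0.001], [0.196, -0.981, -0.0], [-0.001, 0.0, -1.0]]
wrist_force: [1.2, 0.7, 1.4]
gripper_width: 0.999
gripper_force: 0.0
```

```bash
python3 -c "
from h import *
go((.624,.108,.17),11.3)"
```

```text
mm [39.8 79.5 14.5] rot [0.    0.001 0.   ] yaw 11.31 pos [0.5694 0.1782 0.1845] t 1.1 F [1.2 0.7 1.4]
```

Call:
move_arm --series '[{"grip":1,"xyz":[38,76,14],"angular":[0,0,0]},{"grip":1,"xyz":[38,76,14],"angular":[0,0,0]},{"grip":1,"xyz":[38,76,14],"angular":[0,0,0]},{"grip":1,"xyz":[38,76,14],"angular":[0,0,0]},{"grip":1,"xyz":[38,76,14],"angular":[0,0,0]}]'

```text
time_s: 1.6
tcp_pos: [0.6203, 0.1136, 0.1711]
ee_rot: [[0.98, 0.197, -0.0], [0.197, -0.98, 0.0], [-0.0, -0.0, -1.0]]
wrist_force: [0.2, 0.3, 0.5]
gripper_width: 0.999
gripper_force: 0.0
```

```bash
python3 - <<'E'
from h import *
go((.624,.108,.093),11.3)
S=cam("scene"); save(S,"a.png",(190,130,350,250),5)
p=r.sense()["tcp_pos"]; print(proj(S,[p+[0,0,-.025],(.624,.108,.09)])-[190,130])
E
```

```text
mm [ 2.5  6.3 78.1] rot [-0.     0.     0.001] yaw 11.35 pos [0.6203 0.1136 0.1711] t 1.6 F [0.2 0.3 0.5]
[[82.47799216 42.02937141]
 [86.02332394 63.89889897]]
```

View pics/a.png

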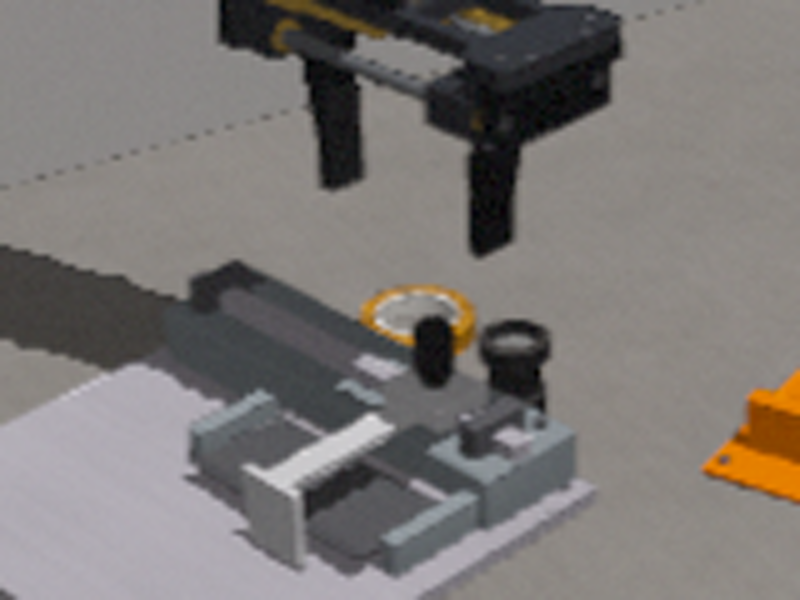

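The picture shows the open fingers above the knob, with their tip midpoint at ≈(415,215) and the knob top at ≈(433,322). Both agree with the projection, so I descend and grip.

Call:
move_arm --series '[{"grip":1,"xyz":[2.5,6.5,40],"angular":[0,0,0]},{"grip":1,"xyz":[2.5,6.5,78],"angular":[0,0,0]},{"grip":1,"xyz":[2.5,6.5,78],"angular":[0,0,0]},{"grip":0,"xyz":[2.5,6.5,78],"angular":[0,0,0]},{"grip":0,"xyz":[2.5,6.5,78],"angular":[0,0,0]},{"grip":0,"xyz":[2.5,6.5,78],"angular":[0,0,0]},{"grip":0,"xyz":[2.5,6.5,78],"angular":[0,0,0]},{"grip":0,"xyz":[2.5,6.5,78],"angular":[0,0,0]},{"grip":0,"xyz":[2.5,6.5,78],"angular":[0,0,0]}]'

```text
time_s: 2.55
tcp_pos: [0.6247, 0.107, 0.0936]
ee_rot: [[0.981, 0.196, 0.001], [0.196, -0.981, 0.0], [0.001, -0.0, -1.0]]
wrist_force: [-0.6, 0.0, -0.6]
gripper_width: 0.546
gripper_force: 0.0
```

Call:
move_arm --series '[{"grip":0,"xyz":[0,0,0],"angular":[0,0,0]},{"grip":0,"xyz":[0,0,0],"angular":[0,0,0]},{"grip":0,"xyz":[0,0,0],"angular":[0,0,0]},{"grip":0,"xyz":[0,0,0],"angular":[0,0,0]},{"grip":0,"xyz":[0,0,0],"angular":[0,0,0]},{"grip":0,"xyz":[0,0,0],"angular":[0,0,0]}]'

```text
time_s: 3.15
tcp_pos: [0.6245, 0.1071, 0.0931]
ee_rot: [[0.981, 0.196, -0.0], [0.196, -0.981, -0.0], [-0.0, 0.0, -1.0]]
wrist_force: [-0.6, -0.1, -0.2]
gripper_width: 0.216
gripper_force: 30.0
```

Call:
move_arm --series '[{"grip":0,"xyz":[0,-12,0],"angular":[0,0,0]},{"grip":0,"xyz":[0,-24,0],"angular":[0,0,0]},{"grip":0,"xyz":[0,-36,0],"angular":[0,0,0]},{"grip":0,"xyz":[0,-48,0],"angular":[0,0,0]},{"grip":0,"xyz":[0,-60,0],"angular":[0,0,0]},{"grip":0,"xyz":[0,-72,0],"angular":[0,0,0]},{"grip":0,"xyz":[0,-84,0],"angular":[0,0,0]},{"grip":0,"xyz":[0,-96,0],"angular":[0,0,0]},{"grip":0,"xyz":[0,-108,0],"angular":[0,0,0]},{"grip":0,"xyz":[0,-112,0],"angular":[0,0,0]}]'

```text
time_s: 4.15
tcp_pos: [0.6028, 0.2185, 0.0931]
ee_rot: [[0.98, 0.197, 0.001], [0.197, -0.98, 0.001], [0.001, -0.0, -1.0]]
wrist_force: [3.9, -0.8, -4.6]
gripper_width: 0.222
gripper_force: 30.0
```

Call:
move_arm --series '[{"grip":0,"xyz":[0,-5,0],"angular":[0,0,0]},{"grip":0,"xyz":[0,-8,0],"angular":[0,0,0]},{"grip":0,"xyz":[0,-10,0],"angular":[0,0,0]},{"grip":0,"xyz":[0,-10,0],"angular":[0,0,0]}]'

```text
time_s: 4.55
tcp_pos: [0.6011, 0.2272, 0.0931]
ee_rot: [[0.981, 0.196, 0.001], [0.196, -0.981, 0.001], [0.001, -0.001, -1.0]]
wrist_force: [5.4, 1.8, -4.4]
gripper_width: 0.219
gripper_force: 30.0
```

Call:
move_arm --series '[{"grip":0,"xyz":[0.5,-3,0],"angular":[0,0,0]},{"grip":0,"xyz":[0.5,-5,0],"angular":[0,0,0]},{"grip":0,"xyz":[0.5,-5,0],"angular":[0,0,0]}]'

```text
time_s: 4.85
tcp_pos: [0.6002, 0.2319, 0.0931]
ee_rot: [[0.981, 0.196, 0.0], [0.196, -0.981, 0.0], [0.0, -0.0, -1.0]]
wrist_force: [5.0, 0.3, -3.6]
gripper_width: 0.215
gripper_force: 30.0
```

Call:
move_arm --series '[{"grip":0,"xyz":[0.5,-3,0],"angular":[0,0,0]},{"grip":0,"xyz":[0.5,-5,0],"angular":[0,0,0]},{"grip":0,"xyz":[0.5,-5,0],"angular":[0,0,0]}]'

```text
time_s: 5.15
tcp_pos: [0.5997, 0.2346, 0.0931]
ee_rot: [[0.981, 0.196, -0.001], [0.196, -0.981, -0.004], [-0.002, 0.003, -1.0]]
wrist_force: [6.1, -6.1, -3.4]
gripper_width: 0.225
gripper_force: 30.0
```

Call:
move_arm --series '[{"grip":0,"xyz":[0.5,-2,0],"angular":[0,0,0]},{"grip":0,"xyz":[0.5,-2,0],"angular":[0,0,0]},{"grip":0,"xyz":[0.5,-2,0],"angular":[0,0,0]}]'

```text
time_s: 5.45
tcp_pos: [0.5996, 0.2348, 0.093]
ee_rot: [[0.981, 0.195, -0.003], [0.195, -0.981, -0.006], [-0.004, 0.006, -1.0]]
wrist_force: [8.1, -11.5, -3.0]
gripper_width: 0.216
gripper_force: 30.0
```

Against the stop (force rose to −11.5 N and motion stopped). Now release and lift.

Call:
move_arm --series '[{"grip":0,"xyz":[0,1.5,0],"angular":[0,0,0]},{"grip":0.6,"xyz":[0,1.5,0],"angular":[0,0,0]},{"grip":0.6,"xyz":[0,1.5,0],"angular":[0,0,0]},{"grip":0.6,"xyz":[0,1.5,0],"angular":[0,0,0]},{"grip":0.6,"xyz":[0,1.5,0],"angular":[0,0,0]},{"grip":0.6,"xyz":[0,1.5,0],"angular":[0,0,0]},{"grip":0.6,"xyz":[0,1.5,-40],"angular":[0,0,0]},{"grip":0.6,"xyz":[0,1.5,-90],"angular":[0,0,0]},{"grip":0.6,"xyz":[0,1.5,-110],"angular":[0,0,0]},{"grip":0.6,"xyz":[0,1.5,-110],"angular":[0,0,0]}]'

```text
time_s: 6.45
tcp_pos: [0.6018, 0.2385, 0.2082]
ee_rot: [[0.98, 0.197, 0.008], [0.197, -0.98, 0.005], [0.009, -0.003, -1.0]]
wrist_force: [-0.4, -0.7, -0.4]
gripper_width: 0.6
gripper_force: 0.0
```

```bash
python3 - <<'E'
from h import *
go((.4555,-.260,.16),-79.8)
print(r.sense()["joints"])
E
```

```text
mm [-241.9  460.2   44.7] rot [-0.009 -0.004  1.591] yaw 11.34 pos [0.6018 0.2385 0.2082] t 6.45 F [-0.4 -0.7 -0.4]
[ 3.59373900e+01  2.55360751e+01  1.50456763e-01  5.69457168e-02
 -6.40911216e+01  6.53827333e+01]
```

Call:
move_arm --series '[{"grip":1,"xyz":[-24,46,0],"angular":[0,0,0.14]},{"grip":1,"xyz":[-48,92,0],"angular":[0,0,0.28]},{"grip":1,"xyz":[-72,138,0],"angular":[0,0,0.42]},{"grip":1,"xyz":[-96,184,0],"angular":[0,0,0.56]},{"grip":1,"xyz":[-120,230,0],"angular":[0,0,0.7]},{"grip":1,"xyz":[-144,276,0],"angular":[0,0,0.84]},{"grip":1,"xyz":[-168,322,0],"angular":[0,0,0.98]},{"grip":1,"xyz":[-192,368,10],"angular":[0,0,1.12]},{"grip":1,"xyz":[-216,414,25],"angular":[0,0,1.26]},{"grip":1,"xyz":[-240,458,45],"angular":[0,0,1.4]}]'

```text
time_s: 7.45
tcp_pos: [0.46, -0.2392, 0.1656]
ee_rot: [[0.355, -0.935, 0.0], [-0.935, -0.355, 0.0], [0.0, -0.0, -1.0]]
wrist_force: [1.2, 0.5, -0.6]
gripper_width: 0.999
gripper_force: 0.0
```

Call:
move_arm --series '[{"grip":1,"xyz":[0,0,0],"angular":[0,0,0.14]},{"grip":1,"xyz":[0,0,0],"angular":[0,0,0.19]},{"grip":1,"xyz":[0,0,0],"angular":[0,0,0.19]},{"grip":1,"xyz":[0,0,0],"angular":[0,0,0.19]}]'

```text
time_s: 7.85
tcp_pos: [0.4606, -0.2373, 0.1655]
ee_rot: [[0.178, -0.984, -0.001], [-0.984, -0.178, 0.001], [-0.001, 0.001, -1.0]]
wrist_force: [0.2, -0.4, -0.8]
gripper_width: 1.0
gripper_force: 0.0
```

```bash
python3 - <<'E'
from h import *
go((.4555,-.260,.10),-79.8)
S=cam("scene"); save(S,"b.png",(250,240,410,360+20),4.2)
T=cam("top"); 
def big(m,roi):
    x,y,w,h=roi; z=np.zeros_like(m); z[y:y+h,x:x+w]=m[y:y+h,x:x+w]
    cs,_=cv2.findContours(z,cv2.RETR_EXTERNAL,cv2.CHAIN_APPROX_NONE); return max(cs,key=cv2.contourArea)
p=r.sense()["tcp_pos"]; print((proj(S,[p+[0,0,-.025],(.4555,-.26,.0364)])-[250,240])*4.2)
E
```

```text
mm [21.5  9.  65.5] rot [0.001 0.001 0.001] yaw -79.72 pos [ 0.4606 -0.2373  0.1655] t 7.85 F [ 0.2 -0.4 -0.8]
[[241.54622593 174.57877343]
 [263.30815786 405.0370831 ]]
```

View pics/b.png

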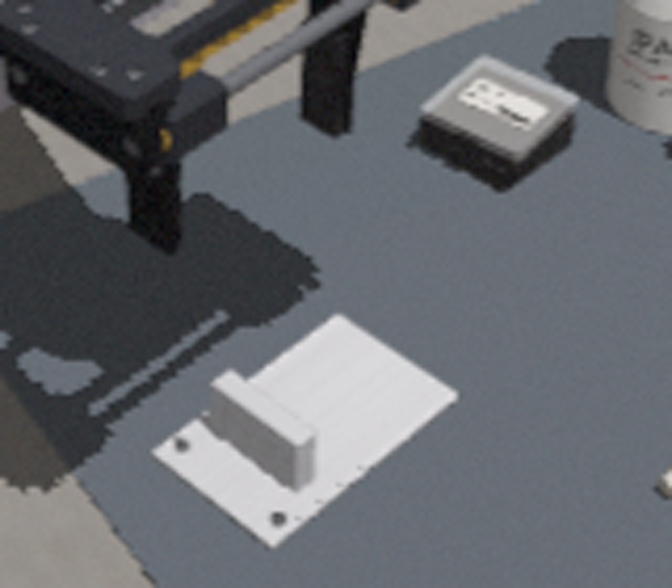

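The bar's top middle at ≈(262,407) matches the projection (263,405). The strip is the right one, bar upright. Descend over it.

Call:
move_arm --series '[{"grip":1,"xyz":[21.5,9,20],"angular":[0,0,0]},{"grip":1,"xyz":[21.5,9,65],"angular":[0,0,0]},{"grip":1,"xyz":[21.5,9,100],"angular":[0,0,0]},{"grip":1,"xyz":[21.5,9,126],"angular":[0,0,0]},{"grip":1,"xyz":[21.5,9,129],"angular":[0,0,0]},{"grip":1,"xyz":[21.5,9,129],"angular":[0,0,0]}]'

```text
time_s: 8.55
tcp_pos: [0.4561, -0.2602, 0.037]
ee_rot: [[0.178, -0.984, -0.001], [-0.984, -0.178, -0.0], [-0.0, 0.001, -1.0]]
wrist_force: [0.9, -0.2, 1.6]
gripper_width: 0.999
gripper_force: 0.0
```

```bash
python3 - <<'E'
from h import *
go((.4555,-.260,.036),-79.8)
E
```

```text
mm [-0.3  0.6  1. ] rot [0.001 0.    0.001] yaw -79.73 pos [ 0.4561 -0.2602  0.037 ] t 8.55 F [ 0.9 -0.2  1.6]
```

Call:
move_arm --series '[{"grip":0.3,"xyz":[0,0,2],"angular":[0,0,0]},{"grip":0,"xyz":[0,0,2],"angular":[0,0,0]},{"grip":0,"xyz":[0,0,2],"angular":[0,0,0]},{"grip":0,"xyz":[0,0,2],"angular":[0,0,0]},{"grip":0,"xyz":[0,0,2],"angular":[0,0,0]},{"grip":0,"xyz":[0,0,2],"angular":[0,0,0]},{"grip":0,"xyz":[0,0,2],"angular":[0,0,0]},{"grip":0,"xyz":[0,0,2],"angular":[0,0,0]},{"grip":0,"xyz":[0,0,2],"angular":[0,0,0]},{"grip":0,"xyz":[0,0,2],"angular":[0,0,0]}]'

```text
time_s: 9.55
tcp_pos: [0.4559, -0.2604, 0.0351]
ee_rot: [[0.177, -0.984, -0.0], [-0.984, -0.177, 0.0], [-0.0, 0.0, -1.0]]
wrist_force: [-0.4, 0.2, 0.0]
gripper_width: 0.173
gripper_force: 0.0
```

Call:
move_arm --series '[{"grip":0,"xyz":[0,0,0],"angular":[0,0,0]},{"grip":0,"xyz":[0,0,0],"angular":[0,0,0]},{"grip":0,"xyz":[0,0,0],"angular":[0,0,0]},{"grip":0,"xyz":[0,0,0],"angular":[0,0,0]}]'

```text
time_s: 9.95
tcp_pos: [0.4559, -0.2604, 0.0351]
ee_rot: [[0.177, -0.984, 0.0], [-0.984, -0.177, 0.0], [-0.0, -0.0, -1.0]]
wrist_force: [0.6, -0.0, -0.5]
gripper_width: 0.137
gripper_force: 30.0
```

Call:
move_arm --series '[{"grip":0,"xyz":[0,0,-30],"angular":[0,0,0]},{"grip":0,"xyz":[0,0,-60],"angular":[0,0,0]},{"grip":0,"xyz":[0,0,-60],"angular":[0,0,0]}]'

```text
time_s: 10.25
tcp_pos: [0.4584, -0.2612, 0.0988]
ee_rot: [[0.178, -0.984, 0.008], [-0.984, -0.178, -0.003], [0.004, -0.007, -1.0]]
wrist_force: [1.2, -0.6, -0.8]
gripper_width: 0.137
gripper_force: 30.0
```

```bash
python3 - <<'E'
from h import *
go((.4297,.089,.09),-78.8)
E
```

```text
mm [-349.7  -34.     7.7] rot [-0.007 -0.004 -0.016] yaw -79.74 pos [ 0.4584 -0.2612  0.0988] t 10.25 F [ 1.2 -0.6 -0.8]
```

Call:
move_arm --series '[{"grip":0,"xyz":[-40,-4,0],"angular":[0,0,0]},{"grip":0,"xyz":[-80,-8,0],"angular":[0,0,0]},{"grip":0,"xyz":[-120,-12,0],"angular":[0,0,0]},{"grip":0,"xyz":[-160,-16,0],"angular":[0,0,-0.01]},{"grip":0,"xyz":[-200,-20,0],"angular":[0,0,-0.01]},{"grip":0,"xyz":[-240,-24,0],"angular":[0,0,-0.016]},{"grip":0,"xyz":[-280,-28,0],"angular":[0,0,-0.016]},{"grip":0,"xyz":[-320,-32,0],"angular":[0,0,-0.016]},{"grip":0,"xyz":[-350,-34,0],"angular":[0,0,-0.016]},{"grip":0,"xyz":[-350,-34,0],"angular":[0,0,-0.016]}]'

```text
time_s: 11.25
tcp_pos: [0.4272, 0.0929, 0.0948]
ee_rot: [[0.198, -0.98, 0.0], [-0.98, -0.198, 0.0], [-0.0, -0.0, -1.0]]
wrist_force: [-0.1, -0.3, -0.3]
gripper_width: 0.136
gripper_force: 30.0
```

Call:
move_arm --series '[{"grip":0,"xyz":[0,0,10],"angular":[0,0,0]},{"grip":0,"xyz":[0,0,20],"angular":[0,0,0]},{"grip":0,"xyz":[0,0,30],"angular":[0,0,0]},{"grip":0,"xyz":[0,0,30],"angular":[0,0,0]},{"grip":0,"xyz":[0,0,30],"angular":[0,0,0]}]'

```text
time_s: 11.75
tcp_pos: [0.4272, 0.0893, 0.0645]
ee_rot: [[0.192, -0.981, -0.001], [-0.981, -0.192, -0.001], [0.001, 0.001, -1.0]]
wrist_force: [-1.1, -0.2, -1.4]
gripper_width: 0.136
gripper_force: 30.0
```

```bash
python3 - <<'E'
from h import *
go((.4297,.089,.0427),-78.8)
S=cam("scene"); save(S,"c.png",(140,150,320,285),4.4)
T=cam("top"); im=T["img"][175:305,195:335,::-1]; cv2.imwrite("pics/d.png",cv2.resize(im,None,fx=4.5,fy=4.5,interpolation=cv2.INTER_CUBIC))
import pickle; pickle.dump((S,T),open("c.pkl","wb"))
E
```

```text
mm [ 0.8 -2.4 21.8] rot [ 0.001 -0.001 -0.003] yaw -78.95 pos [0.4272 0.0893 0.0645] t 11.75 F [-1.1 -0.2 -1.4]
```

View pics/c.png

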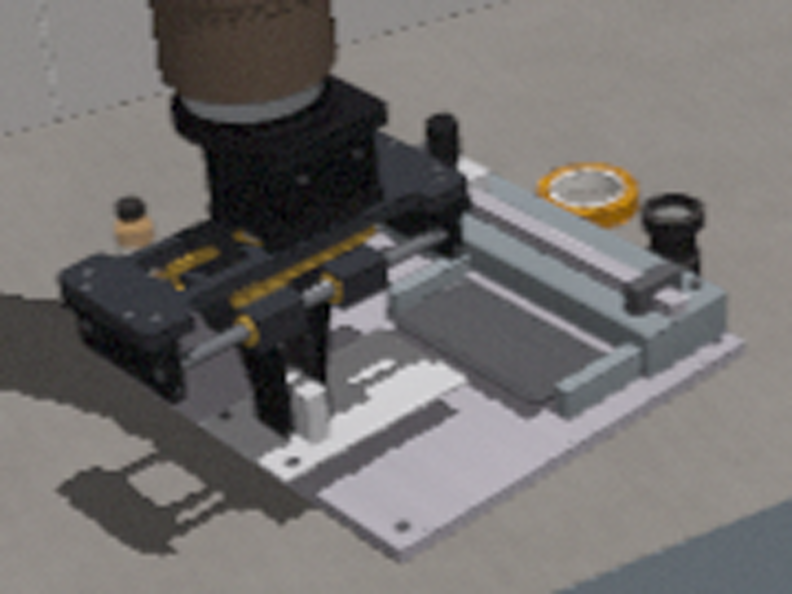

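View pics/d.png

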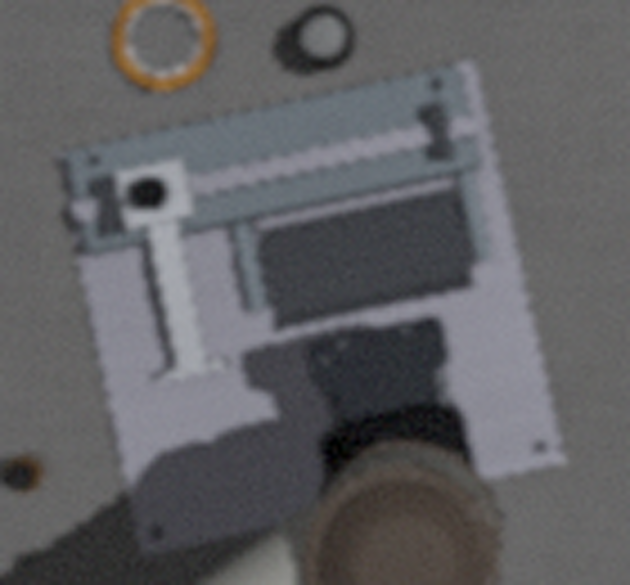

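Pictures: the gate saddle is against the left stop (top ≈(148,192)). The strip hovers flat with its plain edge's right corner at scene ≈(465,378). The leaf's lip corners are at top ≈(275,327) and (472,287). I'll compute centring from these.

```bash
python3 - <<'E'
from h import *
import pickle
np.set_printoptions(precision=4,suppress=True)
S,T=pickle.load(open("c.pkl","rb"))
th=np.radians(11.2);O=np.array([.5376,.1104]);ex=np.array([np.cos(th),np.sin(th)]);ey=np.array([-ex[1],ex[0]])
f=lambda P:((P[:2]-O)@ex,(P[:2]-O)@ey)
q=lambda x0,y0,u,v,s:(x0+(u+.5)/s-.5,y0+(v+.5)/s-.5)
a=onz(T,q(195,175,275,327,4.5),.021);b=onz(T,q(195,175,472,287,4.5),.021)
print("lip L,R",a,b,f(a),f(b),"mid",f((a+b)/2),"yaw",np.degrees(np.arctan2(b[0]-a[0],a[1]-b[1])))
print("edge R corner",f(onz(S,q(140,150,465,378,4.4),.0358)),"rear R",f(onz(S,q(140,150,278,488,4.4),.0358)))
print("TCP",f(r.sense()["tcp_pos"]))
E
```

```text
lip L,R [0.5206 0.1689 0.021 ] [0.5409 0.0523 0.021 ] (np.float64(-0.005308207656220355), np.float64(0.06064357853156235)) (np.float64(-0.008063953397752474), np.float64(-0.05759097396355743)) mid (np.float64(-0.006686080526986469), np.float64(0.0015263022840024706)) yaw 9.864823308055152
edge R corner (np.float64(-0.028876440832888758), np.float64(-0.0330738883417522)) rear R (np.float64(-0.15083805750756513), np.float64(-0.03604070594485069))
TCP (np.float64(-0.11182977082482227), np.float64(0.0011817449970750679))
```

Call:
move_arm --series '[{"grip":0,"xyz":[0,0,8],"angular":[0,0,0]},{"grip":0,"xyz":[0,0,16],"angular":[0,0,0]},{"grip":0,"xyz":[0,0,20],"angular":[0,0,0]},{"grip":0,"xyz":[0,0,21],"angular":[0,0,0]},{"grip":0,"xyz":[0,0,21],"angular":[0,0,0]},{"grip":0,"xyz":[0,0,21],"angular":[0,0,0]}]'

```text
time_s: 12.45
tcp_pos: [0.4275, 0.0902, 0.0442]
ee_rot: [[0.193, -0.981, 0.0], [-0.981, -0.193, 0.0], [-0.0, -0.0, -1.0]]
wrist_force: [-0.3, -0.1, -1.8]
gripper_width: 0.135
gripper_force: 30.0
```

Call:
move_arm --series '[{"grip":0,"xyz":[0,0,1],"angular":[0,0,0]},{"grip":0,"xyz":[0,0,1],"angular":[0,0,0]},{"grip":0,"xyz":[0,0,1],"angular":[0,0,0]}]'

```text
time_s: 12.75
tcp_pos: [0.4274, 0.0901, 0.0432]
ee_rot: [[0.193, -0.981, 0.0], [-0.981, -0.193, 0.0], [-0.0, -0.0, -1.0]]
wrist_force: [-0.1, -0.3, -1.0]
gripper_width: 0.136
gripper_force: 30.0
```

Call:
move_arm --series '[{"grip":0,"xyz":[0,0,1],"angular":[0,0,0]},{"grip":0,"xyz":[0,0,1],"angular":[0,0,0]},{"grip":0,"xyz":[0,0,1],"angular":[0,0,0]}]'

```text
time_s: 13.05
tcp_pos: [0.4275, 0.0902, 0.0427]
ee_rot: [[0.193, -0.981, 0.001], [-0.981, -0.193, 0.0], [-0.0, -0.001, -1.0]]
wrist_force: [-1.9, 0.5, 6.0]
gripper_width: 0.133
gripper_force: 30.0
```

Call:
move_arm --series '[{"grip":0,"xyz":[0,-4,0],"angular":[0,0,0]},{"grip":0,"xyz":[0,-8,0],"angular":[0,0,0]},{"grip":0,"xyz":[0,-12,0],"angular":[0,0,0]},{"grip":0,"xyz":[0,-16,0],"angular":[0,0,0]},{"grip":0,"xyz":[0,-20,0],"angular":[0,0,0]},{"grip":0,"xyz":[0,-24,0],"angular":[0,0,0]},{"grip":0,"xyz":[0,-26,0],"angular":[0,0,0]},{"grip":0,"xyz":[0,-26,0],"angular":[0,0,0]}]'

```text
time_s: 13.85
tcp_pos: [0.4454, 0.0908, 0.0426]
ee_rot: [[0.191, -0.981, -0.016], [-0.982, -0.191, -0.009], [0.005, 0.017, -1.0]]
wrist_force: [-18.5, -3.8, 25.8]
gripper_width: 0.14
gripper_force: 30.0
```

```bash
python3 - <<'E'
from h import *
go((.4846,.0999,.0427),-78.8)
S=cam("scene"); save(S,"e.png",(205,190,305,265),7)
E
```

```text
mm [ -1.4 -40.2  -0.9] rot [ 0.017 -0.005 -0.003] yaw -78.99 pos [0.4454 0.0908 0.0426] t 13.85 F [-18.5  -3.8  25.8]
```

View pics/e.png

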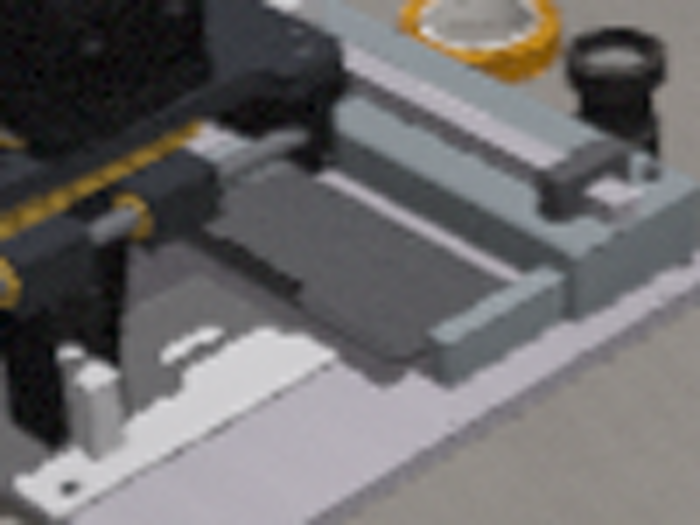

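Edge's right corner at ≈(333,357), still short of the lip. The drag is deck friction from too much down-push (26 N). I'll unload a little and then slide.

Call:
move_arm --series '[{"grip":0,"xyz":[0,2,-1.5],"angular":[0,0,0]},{"grip":0,"xyz":[0,2,-1.5],"angular":[0,0,0]},{"grip":0,"xyz":[0,2,-1.5],"angular":[0,0,0]}]'

```text
time_s: 14.2
tcp_pos: [0.4515, 0.0951, 0.0436]
ee_rot: [[0.193, -0.981, 0.001], [-0.981, -0.193, 0.001], [-0.0, -0.001, -1.0]]
wrist_force: [0.7, 0.8, -1.3]
gripper_width: 0.133
gripper_force: 29.9
```

```bash
python3 - <<'E'
from h import *
go((.4846,.0999,.0427),-78.8)
E
```

```text
mm [  1.7 -33.4   1. ] rot [-0.001  0.    -0.001] yaw -78.88 pos [0.4515 0.0951 0.0436] t 14.2 F [ 0.7  0.8 -1.3]
```

Call:
move_arm --series '[{"grip":0,"xyz":[0.5,-4,0.3],"angular":[0,0,0]},{"grip":0,"xyz":[1,-8,0.3],"angular":[0,0,0]},{"grip":0,"xyz":[1,-12,0.3],"angular":[0,0,0]},{"grip":0,"xyz":[1,-16,0.3],"angular":[0,0,0]},{"grip":0,"xyz":[1,-18,0.3],"angular":[0,0,0]},{"grip":0,"xyz":[1,-18,0.3],"angular":[0,0,0]}]'

```text
time_s: 14.8
tcp_pos: [0.4692, 0.0973, 0.0432]
ee_rot: [[0.193, -0.981, 0.0], [-0.981, -0.193, 0.0], [-0.0, -0.0, -1.0]]
wrist_force: [-0.2, 0.2, -0.9]
gripper_width: 0.135
gripper_force: 29.9
```

```bash
python3 - <<'E'
from h import *
go((.4846,.0999,.0427),-78.8)
S=cam("scene"); save(S,"f.png",(205,190,305,265),7)
E
```

```text
mm [  0.4 -15.6   0.5] rot [-0.     0.    -0.002] yaw -78.89 pos [0.4692 0.0973 0.0432] t 14.8 F [-0.2  0.2 -0.9]
```

View pics/f.png

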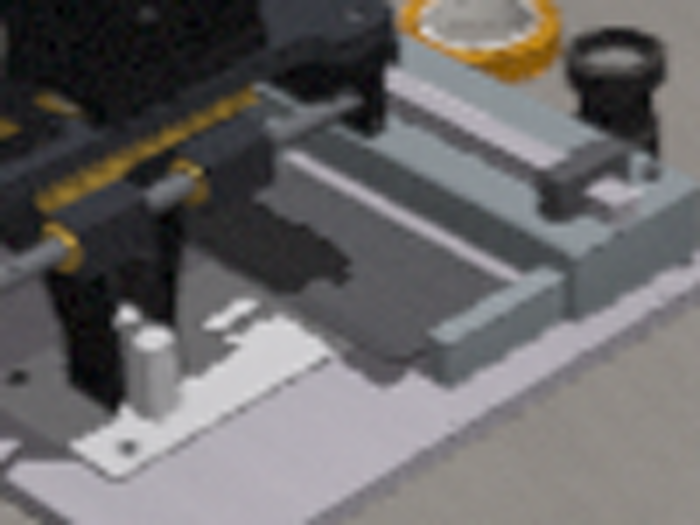

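The strip's front is now hidden under the leaf's lip from ≈(330,357), and the leaf lies down. Continue to the stop.

Call:
move_arm --series '[{"grip":0,"xyz":[0,-3,0.2],"angular":[0,0,0]},{"grip":0,"xyz":[0,-6,0.2],"angular":[0,0,0]},{"grip":0,"xyz":[0,-9,0.2],"angular":[0,0,0]},{"grip":0,"xyz":[0,-12,0.2],"angular":[0,0,0]},{"grip":0,"xyz":[0,-14,0.2],"angular":[0,0,0]},{"grip":0,"xyz":[0,-14,0.2],"angular":[0,0,0]}]'

```text
time_s: 15.45
tcp_pos: [0.4829, 0.1, 0.0431]
ee_rot: [[0.193, -0.981, 0.0], [-0.981, -0.193, 0.0], [-0.0, -0.0, -1.0]]
wrist_force: [-0.6, 0.9, -1.5]
gripper_width: 0.134
gripper_force: 29.9
```

Call:
move_arm --series '[{"grip":0,"xyz":[0,-2,0],"angular":[0,0,0]},{"grip":0,"xyz":[0,-3,0],"angular":[0,0,0]},{"grip":0,"xyz":[0,-3,0],"angular":[0,0,0]}]'

```text
time_s: 15.75
tcp_pos: [0.4837, 0.0998, 0.0427]
ee_rot: [[0.192, -0.981, -0.004], [-0.981, -0.192, -0.002], [0.001, 0.004, -1.0]]
wrist_force: [-5.5, 0.1, 1.7]
gripper_width: 0.14
gripper_force: 29.9
```

The stop is met (−5.5 N, advance ended at edge x ≈ 31 mm). Now press down.

Call:
move_arm --series '[{"grip":0,"xyz":[0,1,0.7],"angular":[0,0,0]},{"grip":0,"xyz":[0,1,1.4],"angular":[0,0,0]},{"grip":0,"xyz":[0,1,1.4],"angular":[0,0,0]},{"grip":0,"xyz":[0,1,1.4],"angular":[0,0,0]}]'

```text
time_s: 16.15
tcp_pos: [0.4837, 0.0998, 0.0427]
ee_rot: [[0.193, -0.981, -0.001], [-0.981, -0.193, -0.001], [0.001, 0.002, -1.0]]
wrist_force: [-6.2, 0.4, 10.1]
gripper_width: 0.135
gripper_force: 30.0
```

Call:
move_arm --series '[{"grip":0,"xyz":[0,0,0.7],"angular":[0,0,0]},{"grip":0,"xyz":[0,0,0.7],"angular":[0,0,0]},{"grip":0,"xyz":[0,0,0.7],"angular":[0,0,0]},{"grip":0,"xyz":[0,0,0.7],"angular":[0,0,0]},{"grip":0,"xyz":[0,0,0.7],"angular":[0,0,0]},{"grip":0,"xyz":[0,0,0.7],"angular":[0,0,0]}]'

```text
time_s: 16.75
tcp_pos: [0.4837, 0.0998, 0.0426]
ee_rot: [[0.193, -0.981, -0.001], [-0.981, -0.193, -0.001], [0.001, 0.001, -1.0]]
wrist_force: [-7.6, -0.5, 15.2]
gripper_width: 0.139
gripper_force: 30.0
```

```bash
python3 - <<'E'
from h import *
S=cam("scene"); save(S,"g.png",(190,170,310,260),6.5)
s=r.sense(); d=s["tcp_pos"][:2]-[.5376,.1104]; print(s["wrist_force"],s["tcp_pos"],"edge x",d@[.981,.194]+.086,"y",d@[-.194,.981])
E
```

```text
[-7.59928322  0.56731078 15.7414602 ] [0.48371296 0.09982333 0.04261127] edge x 0.031084935377286092 y 7.837252672377487e-05
```

View pics/g.png

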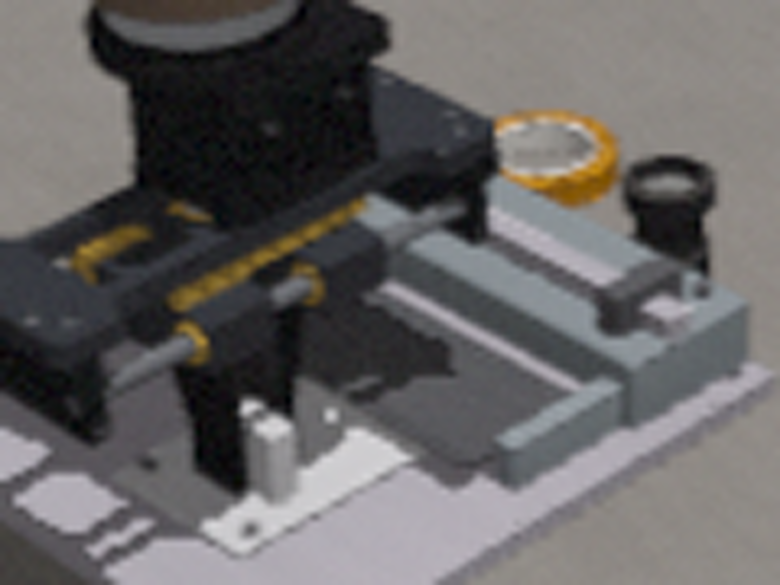

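The strip lies flat, tucked under the leaf with its visible end at ≈(410,458). The leaf is down, and the tape roll and loupe are untouched. Handing in.

```bash
python3 -c "
from station import r
print(r.finish_job())"
```

```text
the job is handed in; nothing more can be done
None
```

I handed the job in at about 17 s of the 56 s allowed; the interface gave no verdict. The gate is at its left stop, and the strip is tucked under the leaf against the inner stop (edge about 31 mm in, centred). It is still gripped at 30 N and pressed on the deck with about 15 N, the leaf looks down in the last picture, and the arm never went near the loupe, vial or tape roll.

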